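# Unclamp an electricity meter and hold it over the inspection camera

### The job

Swing the steel clamp lever off the electricity meter in the inspection fixture until its red handle stands right over the black dot on the yellow tape, and leave it there. Then lift the meter straight up out of its blue nest and hold it level, still and not turned, with its underside about 10 cm above the camera window it was standing on, and finish while still holding it there in the gripper. Do not tip the meter, and do not disturb the spare meter, the white front frame or the screwdriver.

Things in the scene. Friction and masses are not known exactly. Their poses are not given: they have to be found in the camera images.
- nest (a point): centre of the round black camera window (white rim) in the fixture's fixed dark grey base plate, on its top, 12 mm above the bench. x runs along plate and meter, z up. Plate x -155 to +95, y -60 to +60 mm from here. The meter stands centred here between four blue corner stops 10 mm tall (|x| over 50 mm), 2 mm clear of it; its long sides are free between them
- meter_mid (a point): the meter to lift (loose, 0.25 to 0.55 kg, balanced about its middle): grey box with clear upper cover, 120 (x) x 56 (y) x 62 mm (z). This point is its centre, 31 mm above its underside. The cover, 62 mm tall in all, spans x -24 to +60 mm; the terminal block at the -x end is 42 mm tall. Can be gripped across the 56 mm, on the cover's sides near this point
- clamp (a joint): angle (rad) of the clamp lever about its upright hinge: 0 along the fixture's +x, over the meter; grows counter-clockwise from above. Range -0.3 to 2.2; friction keeps it where left (1.2 N at the handle). Flat steel bar reaching 150 mm from the hinge, 22 mm wide, underside 77 and top 89 mm above the bench, 3 mm over the meter
- hinge (a point): axis of the clamp lever, on top of its hub (40 mm in diameter), 91 mm above the bench; it stands 105 mm from the nest centre towards the fixture's -x, and is fixed to the fixture
- clamp_handle (a point): middle of the clamp lever's red round upright handle, 20 mm in diameter, standing on the lever from 89 to 139 mm above the bench; this point is 114 mm above the bench, 130 mm from the hinge. Its x axis points along the lever, away from the hinge.
- mark_spot (a point): the black dot (18 mm wide) on a strip of yellow tape (110 x 26 x 2 mm) fixed flat to the bench beside the fixture, 130 mm from the clamp's hinge in plan: the lever is parked when its handle is straight above it. The tape runs out from the hinge, along this point's x axis. Where it lies varies: lever angle 1.2 to 1.6.
- spare_mid (a point): bystander: a second, loose meter of the same shape and size standing on the bench beside the fixture; this point is its centre, 31 mm above the bench. Leave alone.
- frame: bystander: loose white plastic front frame lying on the bench, 90 x 66 x 8 mm, origin at the centre of its underside. Leave alone.
- driver: bystander: loose screwdriver with orange handle, 180 mm long, lying on the bench along its x axis. Leave alone.
There are look-alikes about, which are no part of the job. Leave any brown or orange look-alike of the part that bears meter_mid alone.

How it is judged:
On the way, in this order (a step that is already met when the one before it is completed fails the run):
1. the clamp lever's handle stands over the black dot (within 15 mm in plan), at rest, the meter still in its nest (horizontal distance between clamp_handle and mark_spot below 0.015 m and velocity of joint clamp between -0.05 and 0.05 rad/s and z of meter_mid in the frame of nest below 0.04 m), for 0.3 s.
2. the meter is lifted clear of the nest (underside more than 50 mm above the plate) (z of meter_mid in the frame of nest above 0.081 m), for 0.2 s.
At the end, for the whole second after the job is handed in: Still held in the air by the fingers alone: meter underside 70 to 140 mm above the plate, centre within 35 mm of the camera window in plan, level within 0.1 rad, turned less than 0.2 rad, still; clamp handle within 15 mm of the black dot in plan (horizontal distance between clamp_handle and mark_spot below 0.015 m and z of meter_mid in the frame of nest between 0.101 and 0.171 m and horizontal distance between meter_mid and nest below 0.035 m and angle between meter_mid's own z axis and vertical below 0.1 rad and angle between the x axis of meter_mid and the x axis of nest, either way round below 0.2 rad and linear speed of meter below 0.02 m/s and angular speed of meter below 0.1 rad/s and contact force between meter and the fingers above 1 N and contact force between meter and fixture below 0.1 N and contact force between meter and spare_meter below 0.1 N); the arm keeps its last pose, push and grip.
It fails at once if the spare meter is disturbed (moved more than 20 mm) (distance of spare_mid from where it was at the start of the episode above 0.02 m).
It fails at once if the front frame is disturbed (moved more than 20 mm) (distance of frame from where it was at the start of the episode above 0.02 m).
It fails at once if the screwdriver is disturbed (moved more than 20 mm) (distance of driver from where it was at the start of the episode above 0.02 m).
It fails at once if the meter is tipped (more than 0.35 rad) (angle between meter_mid's own z axis and vertical above 0.35 rad).
It also fails if it takes over 51 s, if anything falls off the work surface, if the arm or the gripper's body presses on something with over 40 N, if the wrist force passes 120 N, or if a joint passes its speed limit or range.

### The arm

A 6-joint arm with a two-finger parallel gripper is mounted at the origin on the work surface. World frame = base frame: x ahead of the robot, y to its left, z up, the work surface at z = 0. Lengths are in m, angles in rad, forces in N, time in s.
With the tool pointing down it reaches from about 0.325 to 0.875 m from the base axis. Payload 4.4 kg.
Tool frame: the origin (TCP) lies at the very end of the fingers, on their centre line; the grasp point (between the pads) lies 19 mm behind it; z points along the fingers, y is the direction in which the jaws open and shut (so a half turn about z gives the same grasp; the last joint's range is limited). The gripper opens to 85 mm and grips with 20 to 120 N. Pads are 22 mm wide; open, the fingers measure 114 mm over their backs; the gripper's body (76 mm by 85 mm) begins 54 mm behind the grasp point. The pads swing forward as they close: fully open they stand 13 mm farther back than shut.
Start: joints at [-1.48, 0.207, 1.542, -0, 1.393, -0.15], TCP at [0.138, -0.558, 0.231] pointing down, gripper open.
Joint ranges: [-2.73, 2.73], [-0.86, 2.22], [0.23, 2.46], [-1.11, 4.25], [0.08, 2.63], [-2.82, 2.82]. Speed limits (rad/s): [2.79, 2.79, 3.14, 3.14, 3.14, 3.14].

### API

Orientations are given as a unit quaternion [w, x, y, z].
In Python, from plant import get_obs, cams, job gives the robot as it stands.
- The arm moves only by the tool step_arm, never from a script. Its argument "commands" is a list of rows, each an object with "twist": the turn, a rotation vector about the tool's x, y, z each as a share of pi rad, from -1 to 1, a list of three; "travel": the shift along the tool's x, y, z each as a share of 0.12 m, from -1 to 1, a list of three; "fingers": the opening, from 0 (shut) to 1 (fully open). In form: [{"twist": [ax, ay, az], "travel": [x, y, z], "fingers": fingers}, ...]. A call has 1 to 12 rows; each row is the pose to reach, as a shift and turn from the pose commanded when the call began, along the tool's axes at that moment, turning the shorter way round; what a row does not reach only later rows make up. A row lasts 1/8 s, in which the tool goes at most 62.5 mm and 10.7 degrees, less where a joint would pass 70% of its speed; a pose out of reach is approached as far as the arm can. A call with a number of a shift or a turn outside -1 to 1 is refused whole. A call with a gripper value outside its range is refused whole. The fingers move at their own pace and stop on an object; "grip_force" is the grip in N (left out, the last holds). Time passes only in rows, so rows that repeat a pose let the fingers close. It gives the time, the measured TCP pose, the force and the opening at its end, in the units of the state.
- get_obs(): the state, without advancing time (a new reading comes with each control period).
- cams.grab_frame(name): name is "scene" or "top" or "wrist"; returns (picture, depth): 420x560x3 uint8, red, green, blue; 420x560 float32, m along the optical axis (not along the pixel's ray), 0 where there is no reading.
- cams.camera_params(name): a dict with "fx", "fy", "cx", "cy" (pixels), "rvec" (rotation vector, rad) and "tvec" (3), from world to camera coordinates, as OpenCV has them. Camera axes: x right, y down, z forward; pixel columns grow to the right and rows downward; lengths in m; the calibration is good to about 2 mm. A picture is of the moment at which its call begins: read the wrist's pose just before it. camera_params takes no time and is no camera call; for the wrist camera it gives the pose at the moment of the call.
- job.sign_off(): hands the job in, once; it reports no verdict.
The state is a dict: "t": time; "joint_pos": joint angles; "dq": joint speeds; "tau": joint torques, N m; "ee_pos": TCP position; "eef_rot": TCP orientation; "wrist_force": force on the tool from outside, world axes, zero at the start; "torque": the same for the moment, N m; "finger_gap": finger opening in m.
Only numpy, scipy, OpenCV 4.12 (cv2) and the standard library are available. Lean on these libraries where they do the work, as an engineer would, in place of code of your own. Each camera call takes 0.05 s, during which the arm holds its last target.

## Working session

There is one attempt and no reset: what is moved stays moved. The work goes in short steps, Python scripts to look and compute and a tool call to move; the robot and the scene stay as the last step left them, time stands still between calls to the robot, and variables do not carry over. Pictures are saved under pics/ and viewed, and the job is handed in when it is done.

Besides the shell and the picture viewer there is one more tool, called after ">>>" as name([rows], argument=value, ...), one row to a line, values as JSON. step_arm: Moves the arm, as the interface text tells. Shift numbers are shares of 0.12 m and turn numbers shares of pi rad, none past 1 either way. Its arguments: {"type":"object","properties":{"commands":{"type":"array"},"grip_force":{"type":"number"}},"required":["commands"]}

```bash
mkdir -p pics; ls
cat > h.py <<'E'
import numpy as np,cv2,pickle
from plant import get_obs,cams,job
def grab(n,f):
    p=cams.camera_params(n); im,d=cams.grab_frame(n)
    cv2.imwrite(f'pics/{f}.png',im[:,:,::-1]); np.savez(f'pics/{f}.npz',im=im,d=d,**{k:np.array(v) for k,v in p.items()})
    return im,d,p
def load(f):
    z=np.load(f'pics/{f}.npz'); return z['im'],z['d'],z
def ray(p,u,v,z):
    R,_=cv2.Rodrigues(np.array(p['rvec'],float)); t=np.array(p['tvec'],float).ravel()
    c=-R.T@t; d=R.T@np.array([(u-p['cx'])/p['fx'],(v-p['cy'])/p['fy'],1.])
    return c+d*(z-c[2])/d[2]
def cloud(d,p):
    R,_=cv2.Rodrigues(np.array(p['rvec'],float)); t=np.array(p['tvec'],float).ravel()
    v,u=np.mgrid[:d.shape[0],:d.shape[1]]
    P=np.stack([(u-p['cx'])/p['fx']*d,(v-p['cy'])/p['fy']*d,d],-1)
    return (P-t)@R
E
python3 - <<'E'
from h import *
for n in ['top','scene']: grab(n,n+'0')
o=get_obs(); print(o)
E
```

```text
pics
{'t': 0.1, 'joint_pos': array([-1.47951146e+00,  2.07347350e-01,  1.54283955e+00,  1.32461443e-05,
        1.39349489e+00, -1.50530718e-01]), 'dq': array([-0.00154267, -0.0031197 , -0.00261094,  0.0001098 , -0.00045822,
        0.00051298]), 'tau': array([-1.03431594e-03, -3.84094512e+01, -2.92549807e+01, -1.96175893e-04,
        4.87566140e-03, -1.47711198e-06]), 'ee_pos': array([ 0.13760487, -0.5575785 ,  0.23022124]), 'eef_rot': array([-1.04391374e-03,  9.92699153e-01,  1.20612192e-01,  3.74537063e-05]), 'wrist_force': array([ 0.66302891, -0.11119211, -0.00896318]), 'torque': array([ 0.00462118, -0.01007611,  0.02910062]), 'finger_gap': 0.08565841712008003}
```

View pics/top0.png

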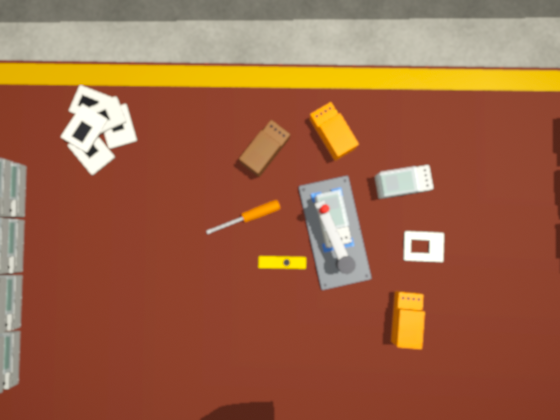

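View pics/scene0.png

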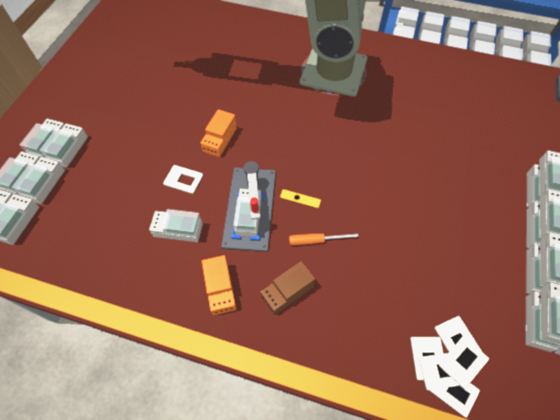

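Run:
```python
from h import *
for n in ['top0','scene0']:
    im,d,p=load(n); h=cv2.cvtColor(im,cv2.COLOR_RGB2HSV); P=cloud(d,p)
    print(n,p['fx'],'corner rays',ray(p,280,210,0))
    # dot: dark within tape
    y=((h[...,0]>25)&(h[...,0]<33)&(h[...,1]>180)&(h[...,2]>150)).astype(np.uint8)
    k,l,s,c=cv2.connectedComponentsWithStats(y)
    for i in range(1,k):
        if 100<s[i,4]<3000: 
            m=(l==i); pts=np.argwhere(m)[:,::-1].astype(np.float32); r=cv2.minAreaRect(pts); print('yel',s[i],c[i],r,ray(p,*r[0],.002))
            x0,y0,w,hh=s[i,:4]; g=im[y0:y0+hh,x0:x0+w].sum(2)
            hull=cv2.convexHull(pts.astype(np.int32)); mk=np.zeros(l.shape,np.uint8); cv2.fillPoly(mk,[hull],1)
            q=np.argwhere((mk>0)&(im.sum(2)<180))[:,::-1]; print('dot',len(q),q.mean(0),ray(p,*q.mean(0),.002))
    r=((h[...,0]<6)|(h[...,0]>174))&(h[...,1]>190)&(h[...,2]>150)
    q=np.argwhere(r); print('red',len(q),q.mean(0)[::-1], q.min(0),q.max(0))
    c=q.mean(0)[::-1]; print(ray(p,*c,.139),ray(p,*c,.114))
    print('red depth',np.median(P[r],0))
    if n=='top0':
        print('base')
        for (u,v) in [(346,265),(331,267),(335,232),(410,180)]: print(u,v,P[v,u],im[v,u])
    big=cv2.resize(im[130:300,180:460] if n=='top0' else im[130:270,130:380],None,fx=2.8,fy=2.8,interpolation=cv2.INTER_CUBIC)
    cv2.imwrite(f'pics/{n}z.png',big[:,:,::-1])
```

```text
top0 486.3153158768983 corner rays [0.64262133 0.03140437 0.        ]
yel [259 257  47  11 450] [280.92       262.10444444] ((282.0, 262.0), (10.0, 46.0), 90.0) [0.51949336 0.02597198 0.002     ]
dot 0 [nan nan] [nan nan nan]
red 13 [322.30769231 209.53846154] [207 321] [211 324]
[ 0.63374927 -0.05689831  0.139     ] [ 0.6356604 -0.0591455  0.114    ]
red depth [ 0.63287885 -0.05621461  0.14016945]
base
346 265 [ 0.51634094 -0.11307637  0.09149559] [132 131 133]
331 267 [ 0.50872656 -0.08841241  0.01589953] [94 96 99]
335 232 [ 0.58824809 -0.0890887   0.09122101] [247 245 239]
410 180 [ 0.70788297 -0.26277556  0.06483025] [205 223 212]
scene0 407.7870679278568 corner rays [ 0.57078337 -0.01346573  0.        ]
red 2 [254.  208.5] [207 252] [210 256]
[ 0.65854031 -0.05097399  0.139     ] [ 0.64573319 -0.05672399  0.114     ]
red depth [ 0.64394291 -0.05748718  0.11046429]<stdin>:13: RuntimeWarning: Mean of empty slice.
  ret = um.true_divide(
```

View pics/top0z.png

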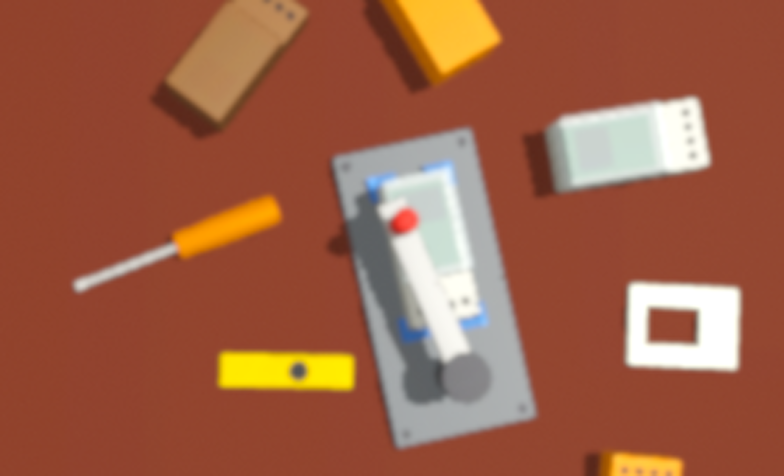

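View pics/scene0z.png

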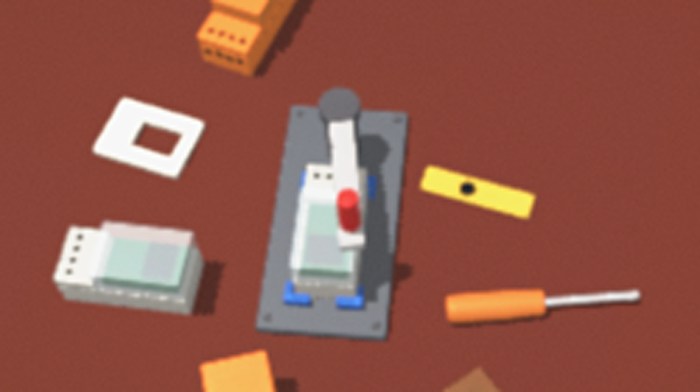

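Run:
```python
from h import *
im,d,p=load('top0'); h=cv2.cvtColor(im,cv2.COLOR_RGB2HSV); P=cloud(d,p)
# plate mask: z near .012 & low sat
Z=P[...,2]; m=(h[...,1]<60)&(Z>.006)&(Z<.03)&(P[...,0]>.4)&(P[...,0]<.8)&(abs(P[...,1]+.09)<.12)
m=cv2.morphologyEx(m.astype(np.uint8),cv2.MORPH_CLOSE,np.ones((3,3)))
m[:, :]=m
k,l,s,c=cv2.connectedComponentsWithStats(m); i=1+np.argmax(s[1:,4]); q=np.argwhere(l==i)[:,::-1].astype(np.float32)
r=cv2.minAreaRect(q); b=cv2.boxPoints(r); W=np.array([ray(p,*x,.012) for x in b]); print(b); print(W); print('sides',[np.linalg.norm(W[j]-W[(j+1)%4]) for j in range(4)])
print('centre',W.mean(0))
# red handle
R=(im[...,0].astype(int)-im[...,1]>110)&(im[...,2]<90)&(im[...,1]<90)&(im[...,0]>150)
for nm in ['top0','scene0']:
  im,d,p=load(nm)
  a=im.astype(int); R=((a[...,0]>165)&(a[...,1]<80))
  q=np.argwhere(R); 
  k,l,s,c=cv2.connectedComponentsWithStats(R.astype(np.uint8))
  for i in range(1,k):
    if 10<s[i,4]<500: print(nm,'red',s[i],c[i],ray(p,*c[i],.139)[:2],ray(p,*c[i],.114)[:2])
# hub: depth
im,d,p=load('top0');P=cloud(d,p); a=im.astype(int)
m=(abs(P[...,2]-.091)<.012)&(a.sum(2)<480)&(abs(P[...,0]-.51)<.05)&(abs(P[...,1]+.11)<.05)
k,l,s,c=cv2.connectedComponentsWithStats(m.astype(np.uint8)); i=1+np.argmax(s[1:,4]); print('hub',s[i],c[i],ray(p,*c[i],.091))
# dot
for nm,(x0,x1,y0,y1) in {'top0':(262,302,258,267),'scene0':(280,322,189,207)}.items():
  im,d,p=load(nm); a=im[y0:y1,x0:x1].astype(int)
  m=(a[...,0]<140); w=np.clip(200-a[...,0],0,200)*(np.abs(a[...,0]-a[...,1])<60)
  ys,xs=np.nonzero(w>30); ww=w[ys,xs]; u=(xs*ww).sum()/ww.sum()+x0; v=(ys*ww).sum()/ww.sum()+y0
  print(nm,'dot',len(xs),xs.min()+x0,xs.max()+x0,ys.min()+y0,ys.max()+y0,u,v,ray(p,u,v,.002))
```

```text
[[298.06744 186.3517 ]
 [347.7779  175.02528]
 [371.37396 278.5857 ]
 [321.6635  289.9121 ]]
[[ 0.69800297 -0.01090156  0.012     ]
 [ 0.72592058 -0.12876812  0.012     ]
 [ 0.48183366 -0.18374085  0.012     ]
 [ 0.45518675 -0.06695829  0.012     ]]
sides [np.float64(0.1211276951275048), np.float64(0.25020077173809463), np.float64(0.11978407092930188), np.float64(0.24920287243933587)]
centre [ 0.59023599 -0.09759221  0.012     ]
top0 red [320 207   5   6  20] [322.05 209.85] [ 0.63309099 -0.05635766] [ 0.6349859  -0.05859153]
scene0 red [251 199   6  13  36] [253.27777778 203.91666667] [ 0.64729077 -0.05662423] [ 0.63414803 -0.06254279]
hub [337 256  19  18 255] [346.37254902 264.78039216] [ 0.51680295 -0.11396223  0.091     ]
top0 dot 21 284 288 260 264 286.0680388793596 262.010863350486 [0.51950357 0.01637348 0.002     ]
scene0 dot 28 281 321 195 205 297.4720728175424 197.81836988001655 [0.52053465 0.02189727 0.002     ]
```

>>> step_arm([
  {"twist": [0,0,0],"travel": [1,-0.61,0],"fingers": 1},
  {"twist": [0,0,0],"travel": [1,-0.61,0],"fingers": 1},
  {"twist": [0,0,0],"travel": [1,-0.61,0],"fingers": 1},
  {"twist": [0,0,0],"travel": [1,-0.61,0],"fingers": 1},
], grip_force=20)

```text
t: 0.6
ee_pos: [0.2371, -0.458, 0.2311]
eef_rot: [0.0, 0.993, 0.122, -0.0]
wrist_force: [-0.8, -0.1, -0.5]
finger_gap: 0.0856
```

>>> step_arm([
  {"twist": [0,0,0],"travel": [1,-0.61,0],"fingers": 1},
  {"twist": [0,0,0],"travel": [1,-0.61,0],"fingers": 1},
  {"twist": [0,0,0],"travel": [1,-0.61,0],"fingers": 1},
  {"twist": [0,0,0],"travel": [1,-0.61,0],"fingers": 1},
])

```text
t: 1.1
ee_pos: [0.3355, -0.3595, 0.2313]
eef_rot: [0.0, 0.993, 0.121, -0.0]
wrist_force: [-1.0, -1.1, 0.6]
finger_gap: 0.0857
```

>>> step_arm([
  {"twist": [0,0,0],"travel": [1,-0.61,0],"fingers": 1},
  {"twist": [0,0,0],"travel": [1,-0.61,0],"fingers": 1},
  {"twist": [0,0,0],"travel": [1,-0.61,0],"fingers": 1},
  {"twist": [0,0,0],"travel": [1,-0.61,0],"fingers": 1},
])

```text
t: 1.6
ee_pos: [0.4343, -0.2602, 0.2312]
eef_rot: [0.0, 0.993, 0.121, -0.001]
wrist_force: [-0.1, 0.9, -0.2]
finger_gap: 0.085
```

>>> step_arm([
  {"twist": [0,0,0],"travel": [1,-0.61,0],"fingers": 1},
  {"twist": [0,0,0],"travel": [1,-0.61,0],"fingers": 1},
  {"twist": [0,0,0],"travel": [1,-0.61,0],"fingers": 1},
  {"twist": [0,0,0],"travel": [1,-0.61,0],"fingers": 1},
])

```text
t: 2.1
ee_pos: [0.5332, -0.1606, 0.231]
eef_rot: [0.0, 0.993, 0.12, -0.001]
wrist_force: [-0.1, 0.3, -1.4]
finger_gap: 0.0856
```

Run:
```python
from h import *
im,d,p=grab('wrist','w1')
R,_=cv2.Rodrigues(np.array(p['rvec'],float)); print(-R.T@np.array(p['tvec']),R[2], get_obs()['ee_pos'])
```

```text
[ 0.60249484 -0.14300872  0.37351131] [-0.27138251 -0.06634852 -0.96018196] [ 0.53262169 -0.16099131  0.23096431]
```

View pics/w1.png

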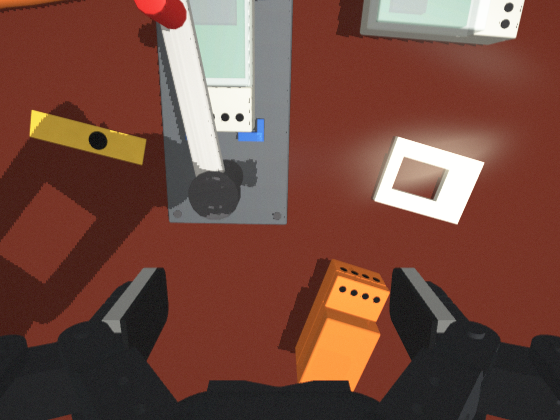

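Run:
```python
from h import *
im,d,p=load('w1'); a=im.astype(int); 
s=a[120:160,80:118].sum(2); ys,xs=np.nonzero(s<130); u,v=xs.mean()+80,ys.mean()+120
D=ray(p,u,v,.002); print('dot',len(xs),u,v,D)
P=cloud(d,p); m=(abs(P[...,2]-.091)<.006)&(a.max(2)<110)
k,l,st,c=cv2.connectedComponentsWithStats(m.astype(np.uint8)); i=1+np.argmax(st[1:,4]); H=ray(p,*c[i],.091); print('hub',st[i],c[i],H, np.linalg.norm((D-H)[:2]), np.arctan2(*(D-H)[[1,0]]))
```

```text
dot 332 95.79819277108433 142.31626506024097 [0.51762773 0.02023489 0.002     ]
hub [ 188  171   52   48 1952] [213.49231557 194.40983607] [ 0.51952472 -0.11158051  0.091     ] 0.13182904879095622 1.5851866030270039
```

>>> step_arm([
  {"twist": [0,0,-0.07],"travel": [1,-0.64,0],"fingers": 0.8},
  {"twist": [0,0,-0.07],"travel": [1,-0.64,0],"fingers": 0.8},
  {"twist": [0,0,-0.07],"travel": [1,-0.64,0],"fingers": 0.8},
  {"twist": [0,0,-0.07],"travel": [1,-0.64,0],"fingers": 0.8},
  {"twist": [0,0,-0.07],"travel": [1,-0.64,0],"fingers": 0.8},
])

```text
t: 2.78
ee_pos: [0.6305, -0.0579, 0.2311]
eef_rot: [0.0, 0.974, 0.228, -0.001]
wrist_force: [-0.6, -0.1, 0.6]
finger_gap: 0.0679
```

Run:
```python
from h import *
im,d,p=grab('wrist','w2'); print(get_obs()['ee_pos'],get_obs()['eef_rot'])
```

```text
[ 0.63056813 -0.05779245  0.23124661] [ 1.80008542e-04  9.73763014e-01  2.27563793e-01 -5.29526258e-04]
```

View pics/w2.png

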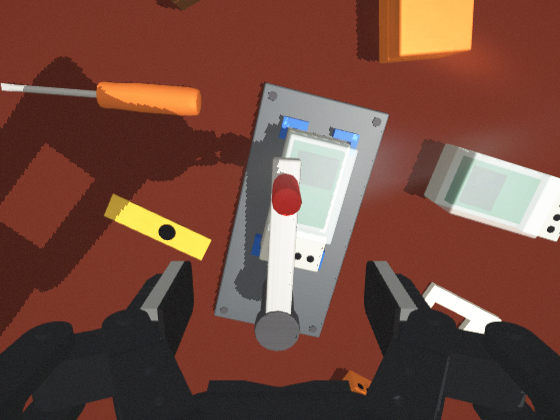

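Run:
```python
from h import *
im,d,p=load('w2'); a=im.astype(int); P=cloud(d,p)
s=a[215:250,150:185].sum(2); k,l,st,c=cv2.connectedComponentsWithStats((s<150).astype(np.uint8)); i=1+np.argmax(st[1:,4])
D=ray(p,c[i][0]+150,c[i][1]+215,.002); print('dot',st[i],c[i]+[150,215],D)
m=(abs(P[...,2]-.091)<.006)&(a.max(2)<130)&(np.mgrid[:420,:560][0]>290)
k,l,st,c=cv2.connectedComponentsWithStats(m.astype(np.uint8)); i=1+np.argmax(st[1:,4]); H=ray(p,*c[i],.091); print('hub',st[i],c[i],H)
m=(abs(P[...,2]-.139)<.006)&(a[...,0]>90)&(a[...,1]<70)
k,l,st,c=cv2.connectedComponentsWithStats(m.astype(np.uint8)); i=1+np.argmax(st[1:,4]); K=ray(p,*c[i],.139); print('handle',st[i],c[i],K)
for n,x in (('dot',D),('h',K)): print(n,np.linalg.norm((x-H)[:2]), np.arctan2(*(x-H)[[1,0]]))
for q in [(272,96),(376,121),(223,310),(312,328)]: print(ray(p,*q,.012))
```

```text
dot [  9  10  16  15 183] [166.42622951 231.95628415] [0.51993064 0.01896869 0.002     ]
hub [ 254  311   46   40 1452] [276.7238292  329.88774105] [ 0.5200676 -0.1102824  0.091    ]
handle [272 186  29  30 672] [286.26041667 200.06994048] [ 0.63899066 -0.05886446  0.139     ]
dot 0.12925116923162325 1.5718559441454998
h 0.12956271989148518 0.4080906993252842
[ 0.69193047 -0.02039149  0.012     ]
[ 0.71487638 -0.11767624  0.012     ]
[ 0.46774982 -0.07054931  0.012     ]
[ 0.49068349 -0.16767011  0.012     ]
```

>>> step_arm([
  {"twist": [0,0,0],"travel": [0.04,0.02,0.5],"fingers": 0.8},
  {"twist": [0,0,0],"travel": [0.04,0.02,1],"fingers": 0.8},
  {"twist": [0,0,0],"travel": [0.04,0.02,1],"fingers": 0.8},
  {"twist": [0,0,0],"travel": [0.04,0.02,1],"fingers": 0.8},
])

```text
t: 3.32
ee_pos: [0.6382, -0.057, 0.1136]
eef_rot: [0.001, 0.974, 0.228, 0.001]
wrist_force: [0.9, -0.1, 1.0]
finger_gap: 0.0684
```

>>> step_arm([
  {"twist": [0,0,0],"travel": [0,0,0.1],"fingers": 0.6},
  {"twist": [0,0,0],"travel": [0,0,0.1],"fingers": 0.4},
  {"twist": [0,0,0],"travel": [0,0,0.1],"fingers": 0.3},
  {"twist": [0,0,0],"travel": [0,0,0.1],"fingers": 0.1},
  {"twist": [0,0,0],"travel": [0,0,0.1],"fingers": 0.1},
  {"twist": [0,0,0],"travel": [0,0,0.1],"fingers": 0.1},
  {"twist": [0,0,0],"travel": [0,0,0.1],"fingers": 0.1},
])

```text
t: 4.2
ee_pos: [0.638, -0.0561, 0.1005]
eef_rot: [0.001, 0.973, 0.229, 0.001]
wrist_force: [0.3, -0.2, 5.9]
finger_gap: 0.0194
```

Run:
```python
from h import *
im,d,p=grab('wrist','w3'); o=get_obs();print(o['ee_pos'],o['eef_rot'],o['wrist_force'],o['finger_gap'])
```

```text
[ 0.63797205 -0.05612483  0.10043318] [5.96220284e-04 9.73467517e-01 2.28822512e-01 9.46615014e-04] [ 0.30321321 -0.36527041  4.83297355] 0.01918950161279434
```

View pics/w3.png

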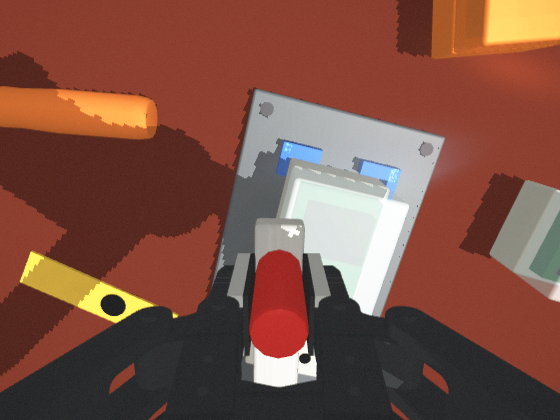

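Run:
```python
import numpy as np
H=np.array([.5185,-.112]);r=.1319;b0=.4376
pt=lambda b:H+r*np.array([np.cos(b0+b),np.sin(b0+b)])
for s,e,yaw in [(0,.5625,.4617),(.5625,1.125,.4617+.5625)]:
    ex=np.array([np.cos(yaw),np.sin(yaw)]);ey=np.array([np.sin(yaw),-np.cos(yaw)])
    for i in range(1,10):
        b=s+(e-s)*i/9; D=pt(b)-pt(s); print(f'{-(b-s)/np.pi:.3f} [{D@ex/.12:.3f}, {D@ey/.12:.3f}]')
```

```text
-0.020 [-0.000, -0.069]
-0.040 [-0.005, -0.137]
-0.060 [-0.014, -0.205]
-0.080 [-0.028, -0.273]
-0.099 [-0.045, -0.339]
-0.119 [-0.067, -0.404]
-0.139 [-0.092, -0.468]
-0.159 [-0.122, -0.530]
-0.179 [-0.155, -0.590]
-0.020 [-0.000, -0.069]
-0.040 [-0.005, -0.137]
-0.060 [-0.014, -0.205]
-0.080 [-0.028, -0.273]
-0.099 [-0.045, -0.339]
-0.119 [-0.067, -0.404]
-0.139 [-0.092, -0.468]
-0.159 [-0.122, -0.530]
-0.179 [-0.155, -0.590]
```

>>> step_arm([
  {"twist": [0,0,-0.02],"travel": [0,-0.07,0],"fingers": 0.1},
  {"twist": [0,0,-0.04],"travel": [-0.005,-0.137,0],"fingers": 0.1},
  {"twist": [0,0,-0.06],"travel": [-0.014,-0.205,0],"fingers": 0.1},
  {"twist": [0,0,-0.08],"travel": [-0.028,-0.273,0],"fingers": 0.1},
  {"twist": [0,0,-0.1],"travel": [-0.045,-0.34,0],"fingers": 0.1},
  {"twist": [0,0,-0.12],"travel": [-0.067,-0.404,0],"fingers": 0.1},
  {"twist": [0,0,-0.14],"travel": [-0.092,-0.468,0],"fingers": 0.1},
  {"twist": [0,0,-0.16],"travel": [-0.122,-0.53,0],"fingers": 0.1},
  {"twist": [0,0,-0.18],"travel": [-0.155,-0.59,0],"fingers": 0.1},
  {"twist": [0,0,-0.18],"travel": [-0.155,-0.59,0],"fingers": 0.1},
])

```text
t: 5.5
ee_pos: [0.589, -0.0003, 0.1004]
eef_rot: [0.0, 0.871, 0.492, 0.0]
wrist_force: [-1.0, -0.2, 7.7]
finger_gap: 0.0195
```

>>> step_arm([
  {"twist": [0,0,-0.02],"travel": [0,-0.07,0],"fingers": 0.1},
  {"twist": [0,0,-0.04],"travel": [-0.005,-0.137,0],"fingers": 0.1},
  {"twist": [0,0,-0.06],"travel": [-0.014,-0.205,0],"fingers": 0.1},
  {"twist": [0,0,-0.08],"travel": [-0.028,-0.273,0],"fingers": 0.1},
  {"twist": [0,0,-0.1],"travel": [-0.045,-0.34,0],"fingers": 0.1},
  {"twist": [0,0,-0.12],"travel": [-0.067,-0.404,0],"fingers": 0.1},
  {"twist": [0,0,-0.14],"travel": [-0.092,-0.468,0],"fingers": 0.1},
  {"twist": [0,0,-0.16],"travel": [-0.122,-0.53,0],"fingers": 0.1},
  {"twist": [0,0,-0.18],"travel": [-0.155,-0.59,0],"fingers": 0.1},
  {"twist": [0,0,-0.18],"travel": [-0.155,-0.59,0],"fingers": 0.1},
  {"twist": [0,0,-0.18],"travel": [-0.155,-0.59,0],"fingers": 0.1},
  {"twist": [0,0,-0.18],"travel": [-0.155,-0.59,0],"fingers": 0.1},
])

```text
t: 7.0
ee_pos: [0.519, 0.0205, 0.1004]
eef_rot: [-0.0, 0.699, 0.715, 0.001]
wrist_force: [-1.6, 1.1, 7.9]
finger_gap: 0.0195
```

>>> step_arm([
  {"twist": [0,0,0],"travel": [0,0,0],"fingers": 0.5},
  {"twist": [0,0,0],"travel": [0,0,0],"fingers": 0.6},
  {"twist": [0,0,0],"travel": [0,0,0],"fingers": 0.8},
  {"twist": [0,0,0],"travel": [0,0,0],"fingers": 0.8},
  {"twist": [0,0,0],"travel": [0,0,-0.3],"fingers": 0.8},
  {"twist": [0,0,0],"travel": [0,0,-0.7],"fingers": 0.8},
  {"twist": [0,0,0],"travel": [0,0,-1],"fingers": 0.9},
  {"twist": [0,0,0],"travel": [0,0,-1],"fingers": 1},
  {"twist": [0,0,0],"travel": [0,0,-1],"fingers": 1},
])

```text
t: 8.12
ee_pos: [0.518, 0.0201, 0.2184]
eef_rot: [-0.001, 0.699, 0.715, -0.0]
wrist_force: [-0.8, -0.8, -0.5]
finger_gap: 0.0854
```

Run:
```python
from h import *
grab('wrist','w4'); o=get_obs();print(o['ee_pos'],o['eef_rot'],o['wrist_force'],o['finger_gap'])
grab('top','t4'); im,d,p=grab('scene','s4')
cv2.imwrite('pics/s4z.png',cv2.resize(im[110:290,130:400],None,fx=2.8,fy=2.8,interpolation=cv2.INTER_CUBIC)[:,:,::-1])
```

```text
[0.51751412 0.02015902 0.21763345] [-0.00125528  0.69936755  0.71476051 -0.00093127] [ 0.12765229 -0.85406554  0.22559979] 0.0856349797792546
```

View pics/w4.png

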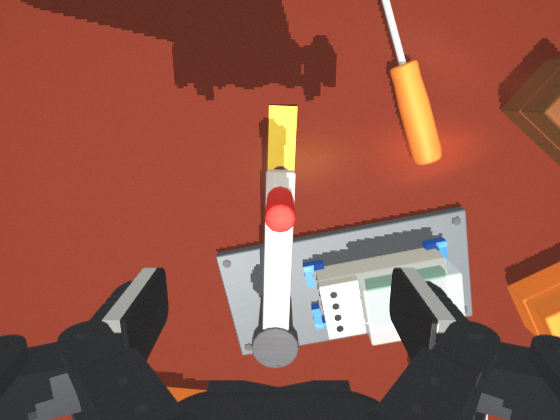

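View pics/s4z.png

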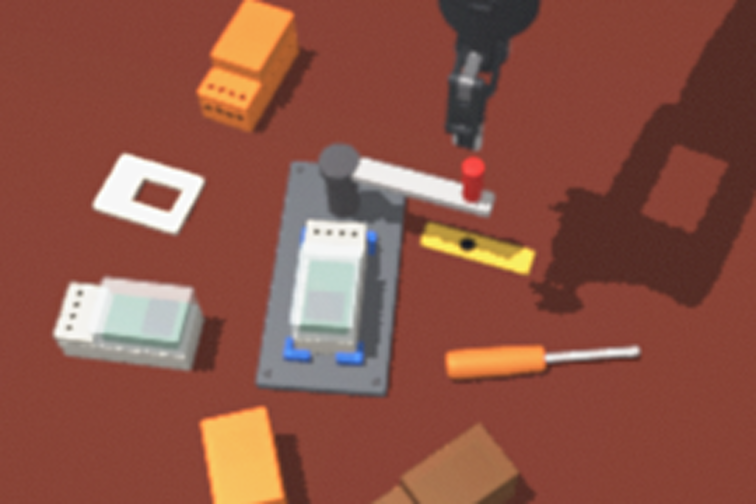

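```bash
python3 - <<'E'
from h import *
im,d,p=load('w4')
print('handle top',ray(p,280.5,217,.139),'hub',ray(p,275,347,.091),'dot-ish edge',ray(p,281,169,.002))
for q in [(283,105)]: print(ray(p,*q,.002))
a=im.astype(int); m=(a[...,0]>150)&(a[...,1]>120)&(a[...,2]<80); 
for v in (115,135,155):
    xs=np.nonzero(m[v,260:310])[0]+260; print('tape',v,ray(p,xs.mean(),v,.002)[:2])
# meter: terminal+cover top points at z~.074
P=cloud(d,p)
from numpy.linalg import norm
for nm in ['t4','s4','w4']:
    im,d,p=load(nm);P=cloud(d,p)
    m=(abs(P[...,2]-.074)<.006)&(norm(P[...,:2]-[.62,-.09],axis=-1)<.085)
    q=P[m][:,:2].astype(np.float32); r=cv2.minAreaRect(q); print(nm,len(q),r)
    m=(abs(P[...,2]-.054)<.006)&(norm(P[...,:2]-[.57,-.10],axis=-1)<.04)
    q=P[m][:,:2].astype(np.float32); print(len(q), len(q) and cv2.minAreaRect(q))
E
python3 - <<'E'
from h import *
im,d,p=load('t4')
cv2.imwrite('pics/t4z.png',cv2.resize(im[150:310,240:440],None,fx=3.5,fy=3.5,interpolation=cv2.INTER_CUBIC)[:,:,::-1])
E
```

```text
handle top [0.51969865 0.02001544 0.139     ] hub [ 0.51825017 -0.10950316  0.091     ] dot-ish edge [0.52061172 0.02460347 0.002     ]
[0.52106719 0.08423235 0.002     ]
tape 115 [0.52082508 0.07527164]
tape 135 [0.51538251 0.05685368]
tape 155 [0.51576796 0.03802119]
t4 939 ((0.6376896500587463, -0.08598887175321579), (0.08433713763952255, 0.056330606341362), 13.050992012023926)
389 ((0.5793585181236267, -0.09941783547401428), (0.03642779961228371, 0.056223321706056595), 11.6851224899292)
s4 663 ((0.638107180595398, -0.08274981379508972), (0.08475963026285172, 0.0563945434987545), 13.291525840759277)
183 ((0.5599586963653564, -0.09619699418544769), (0.059238530695438385, 0.05929867550730705), 1.5544286966323853)
w4 2343 ((0.6082068681716919, -0.0895514190196991), (0.14633193612098694, 0.05683619901537895), 12.901593208312988)
2251 ((0.5653990507125854, -0.09914764761924744), (0.06744944304227829, 0.05682279169559479), 12.50823974609375)
```

View pics/t4z.png

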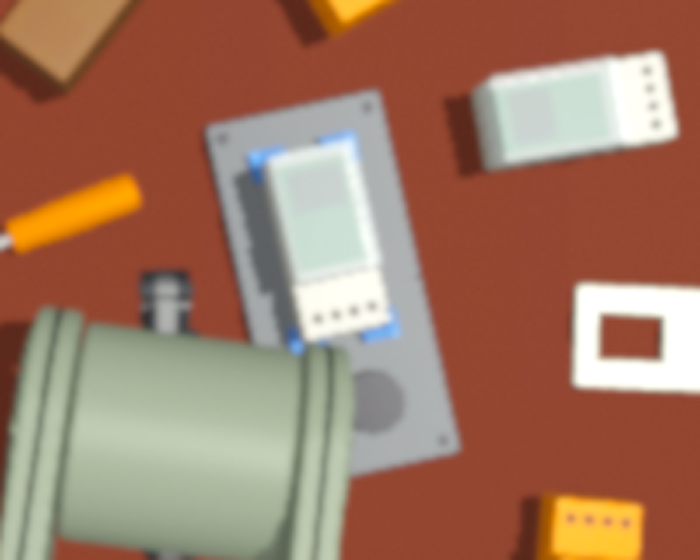

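>>> step_arm([
  {"twist": [0,0,0.05],"travel": [-0.1,0.1,0],"fingers": 1},
  {"twist": [0,0,0.1],"travel": [-0.2,0.2,0],"fingers": 1},
  {"twist": [0,0,0.15],"travel": [-0.35,0.32,0],"fingers": 1},
  {"twist": [0,0,0.2],"travel": [-0.5,0.45,0],"fingers": 1},
  {"twist": [0,0,0.25],"travel": [-0.6,0.55,0],"fingers": 1},
  {"twist": [0,0,0.3],"travel": [-0.7,0.65,0],"fingers": 1},
  {"twist": [0,0,0.35],"travel": [-0.8,0.74,0],"fingers": 1},
  {"twist": [0,0,0.4],"travel": [-0.925,0.834,0],"fingers": 1},
  {"twist": [0,0,0.436],"travel": [-0.925,0.834,0],"fingers": 1},
  {"twist": [0,0,0.436],"travel": [-0.925,0.834,0],"fingers": 1},
  {"twist": [0,0,0.436],"travel": [-0.925,0.834,0],"fingers": 1},
])

```text
t: 9.65
ee_pos: [0.6207, -0.0885, 0.2183]
eef_rot: [-0.0, 0.994, 0.112, -0.001]
wrist_force: [-0.2, -0.1, 0.5]
finger_gap: 0.0852
```

Run:
```python
from h import *
im,d,p=grab('wrist','w5'); o=get_obs();print(o['ee_pos'],o['eef_rot'],2*np.arctan2(o['eef_rot'][2],o['eef_rot'][1]))
P=cloud(d,p)
m=(abs(P[...,2]-.074)<.005)&(np.linalg.norm(P[...,:2]-[.63,-.085],axis=-1)<.07)
q=P[m][:,:2].astype(np.float32); print(cv2.minAreaRect(q))
```

```text
[ 0.62078043 -0.08847333  0.21863262] [-2.26599052e-04  9.93706797e-01  1.12011009e-01 -5.32372207e-04] 0.22449316797920674
((0.639268696308136, -0.08298638463020325), (0.08309028297662735, 0.056097906082868576), 12.901110649108887)
```

View pics/w5.png

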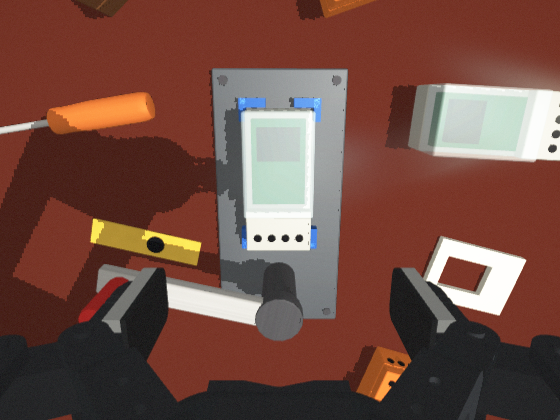

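>>> step_arm([
  {"twist": [0,0,0],"travel": [0,0,0.4],"fingers": 1},
  {"twist": [0,0,0],"travel": [0,0,0.8],"fingers": 1},
  {"twist": [0,0,0],"travel": [0,0,1],"fingers": 1},
  {"twist": [0,0,0],"travel": [0,0,1],"fingers": 1},
  {"twist": [0,0,0],"travel": [0,0,1],"fingers": 1},
])

```text
t: 10.32
ee_pos: [0.6222, -0.0889, 0.1008]
eef_rot: [0.0, 0.994, 0.112, 0.001]
wrist_force: [-0.5, 0.6, 0.6]
finger_gap: 0.0855
```

>>> step_arm([
  {"twist": [0,0,0],"travel": [0,0,0.15],"fingers": 1},
  {"twist": [0,0,0],"travel": [0,0,0.3],"fingers": 1},
  {"twist": [0,0,0],"travel": [0,0,0.45],"fingers": 1},
  {"twist": [0,0,0],"travel": [0,0,0.56],"fingers": 1},
  {"twist": [0,0,0],"travel": [0,0,0.56],"fingers": 1},
  {"twist": [0,0,0],"travel": [0,0,0.56],"fingers": 1},
])

```text
t: 11.08
ee_pos: [0.6216, -0.0889, 0.0323]
eef_rot: [0.0, 0.994, 0.111, 0.0]
wrist_force: [-0.1, -0.2, 0.5]
finger_gap: 0.0855
```

>>> step_arm([
  {"twist": [0,0,0],"travel": [0,0,0],"fingers": 0.8},
  {"twist": [0,0,0],"travel": [0,0,0],"fingers": 0.72},
  {"twist": [0,0,0],"travel": [0,0,0],"fingers": 0.68},
  {"twist": [0,0,0],"travel": [0,0,0],"fingers": 0.64},
  {"twist": [0,0,0],"travel": [0,0,0],"fingers": 0.5},
  {"twist": [0,0,0],"travel": [0,0,0],"fingers": 0.4},
  {"twist": [0,0,0],"travel": [0,0,0],"fingers": 0.4},
  {"twist": [0,0,0],"travel": [0,0,0],"fingers": 0.4},
], grip_force=45)

```text
t: 12.08
ee_pos: [0.6215, -0.0885, 0.0327]
eef_rot: [-0.0, 0.994, 0.111, 0.0]
wrist_force: [-0.3, 2.0, 5.9]
finger_gap: 0.0552
```

>>> step_arm([
  {"twist": [0,0,0],"travel": [0,0,-0.03],"fingers": 0.4},
  {"twist": [0,0,0],"travel": [0,0,-0.08],"fingers": 0.4},
  {"twist": [0,0,0],"travel": [0,0,-0.15],"fingers": 0.4},
  {"twist": [0,0,0],"travel": [0,0,-0.22],"fingers": 0.4},
  {"twist": [0,0,0],"travel": [0,0,-0.28],"fingers": 0.4},
  {"twist": [0,0,0],"travel": [0,0,-0.28],"fingers": 0.4},
])

```text
t: 12.82
ee_pos: [0.622, -0.089, 0.0669]
eef_rot: [0.0, 0.994, 0.111, 0.001]
wrist_force: [-0.1, -0.3, -3.7]
finger_gap: 0.0559
```

Run:
```python
from h import *
o=get_obs();print(o['ee_pos'],o['wrist_force'],o['torque'],o['finger_gap'])
im,d,p=grab('scene','s6')
cv2.imwrite('pics/s6z.png',cv2.resize(im[90:270,130:400],None,fx=2.8,fy=2.8,interpolation=cv2.INTER_CUBIC)[:,:,::-1])
```

```text
[ 0.6220376  -0.08902884  0.06691979] [-0.12673179 -0.26597947 -3.70660398] [ 0.0293805   0.01679277 -0.01441443] 0.05594641317688275
```

View pics/s6z.png

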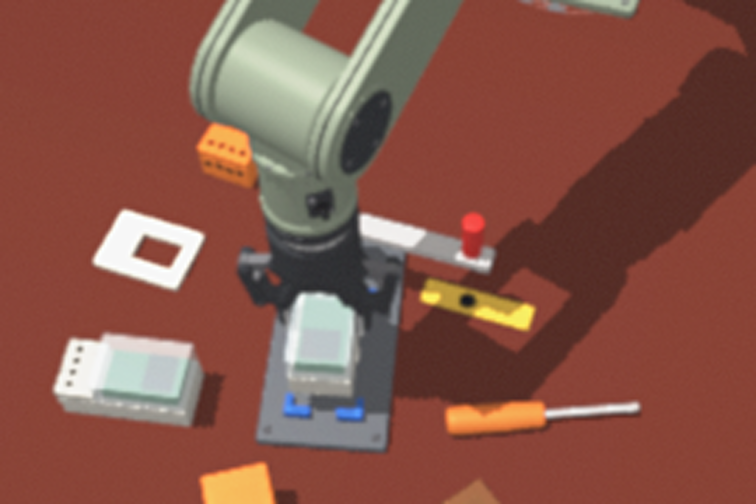

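>>> step_arm([
  {"twist": [0,0,0],"travel": [0,0,-0.08],"fingers": 0.4},
  {"twist": [0,0,0],"travel": [0,0,-0.18],"fingers": 0.4},
  {"twist": [0,0,0],"travel": [0,0,-0.3],"fingers": 0.4},
  {"twist": [0,0,0],"travel": [0,0,-0.42],"fingers": 0.4},
  {"twist": [0,0,0],"travel": [0,0,-0.52],"fingers": 0.4},
  {"twist": [0,0,0],"travel": [0,0,-0.56],"fingers": 0.4},
  {"twist": [0,0,0],"travel": [0,0,-0.56],"fingers": 0.4},
  {"twist": [0,0,0],"travel": [0,0,-0.56],"fingers": 0.4},
  {"twist": [0,0,0],"travel": [0,0,-0.56],"fingers": 0.4},
])

```text
t: 14.0
ee_pos: [0.6206, -0.0886, 0.132]
eef_rot: [-0.0, 0.994, 0.111, -0.001]
wrist_force: [-0.1, 0.3, -3.4]
finger_gap: 0.0557
```

Run:
```python
from h import *
o=get_obs();print(o['ee_pos'],o['eef_rot'],o['wrist_force'],o['torque'],o['finger_gap'])
im,d,p=grab('scene','s7')
cv2.imwrite('pics/s7z.png',cv2.resize(im[90:270,130:400],None,fx=2.8,fy=2.8,interpolation=cv2.INTER_CUBIC)[:,:,::-1])
a=im.astype(int); R=((a[...,0]>165)&(a[...,1]<80)); k,l,s,c=cv2.connectedComponentsWithStats(R.astype(np.uint8)); print([(s[i,4],c[i],ray(p,*c[i],.114)) for i in range(1,k) if s[i,4]>10])
im,d,p=grab('wrist','w7'); P=cloud(d,p)
m=(abs(P[...,2]-.174)<.02)&(np.linalg.norm(P[...,:2]-[.64,-.085],axis=-1)<.06)
q=P[m]; print(len(q),np.median(q,0)); A=np.c_[q[:,:2],np.ones(len(q))]; 
k=abs(q[:,2]-np.median(q[:,2]))<.006; print('slope',np.linalg.lstsq(A[k],q[k,2],rcond=None)[0]); print(cv2.minAreaRect(q[k][:,:2].astype(np.float32)))
```

```text
[ 0.62061078 -0.08860579  0.13202535] [-3.15129022e-04  9.93795576e-01  1.11219159e-01 -7.42634542e-04] [-0.11296591  0.29029974 -3.39680991] [-0.01214334  0.00612908  0.02223487] 0.05572019906615141
[(np.int32(59), array([298.44067797, 170.27118644]), array([0.50612737, 0.01565511, 0.114     ]))]
62448 [ 0.63963959 -0.08255544  0.17349638]
slope [-0.00507833 -0.00019929  0.1765613 ]
((0.6400828957557678, -0.0839812308549881), (0.08158724755048752, 0.10095115005970001), 12.999405860900879)
```

View pics/s7z.png

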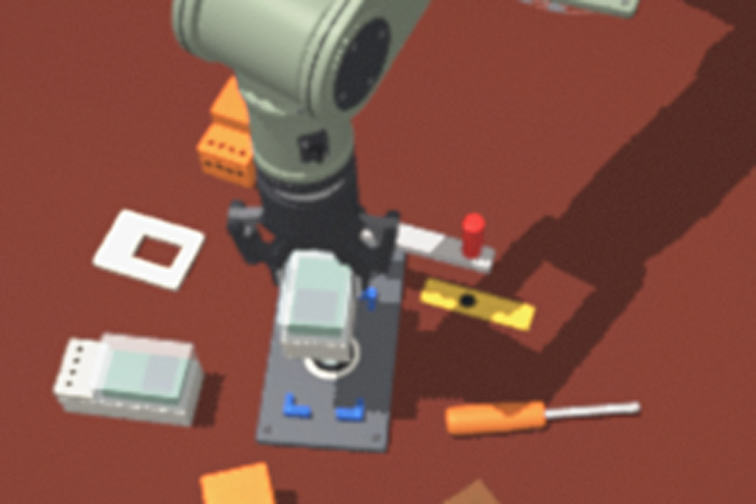

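View pics/w7.png

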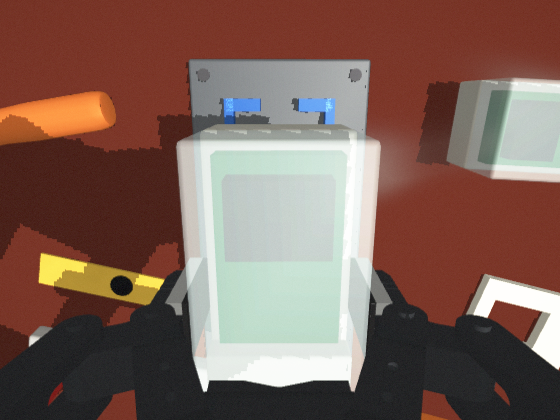

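Run:
```python
from h import *
for n in ['s4','s6','s7']:
    im,d,p=load(n); a=im.astype(int); R=((a[...,0]>165)&(a[...,1]<80)); k,l,s,c=cv2.connectedComponentsWithStats(R.astype(np.uint8)); print(n,[(s[i],c[i]) for i in range(1,k) if s[i,4]>10])
    R3=np.array(p['rvec'],float)
    for X in [(.5195,.018,.139),(.5195,.018,.089),(.5197,.0200,.114),(.5195,.018,.002)]:
        print(cv2.projectPoints(np.array([X]),R3,np.array(p['tvec'],float),np.array([[p['fx'],0,p['cx']],[0,p['fy'],p['cy']],[0,0,1.]]),None)[0].ravel())
    P=cloud(d,p); print('handle depth pts',np.median(P[R&(P[...,0]<.56)&(P[...,0]>.47)],0))
```

```text
s4 [(array([295, 166,   8,  16,  71], dtype=int32), array([297.98591549, 171.16901408]))]
[298.31500001 169.03877098]
[297.4981491  180.03305662]
[298.63346195 174.90734201]
[296.22592386 197.15638666]
handle depth pts [0.52396551 0.01766553 0.13576592]
s6 [(array([295, 166,   8,  16,  71], dtype=int32), array([297.90140845, 171.42253521]))]
[298.31500001 169.03877098]
[297.4981491  180.03305662]
[298.63346195 174.90734201]
[296.22592386 197.15638666]
handle depth pts [0.52386499 0.01769876 0.13537055]
s7 [(array([295, 166,   8,  13,  59], dtype=int32), array([298.44067797, 170.27118644]))]
[298.31500001 169.03877098]
[297.4981491  180.03305662]
[298.63346195 174.90734201]
[296.22592386 197.15638666]
handle depth pts [0.52145136 0.01840719 0.13670211]
```

Run:
```python
from h import *
o=get_obs();print(o['t'],o['ee_pos'],o['dq'],o['finger_gap'])
print(job.sign_off())
```

```text
14.1 [ 0.6208378  -0.08865161  0.13228239] [-0.00104613 -0.00325739 -0.00290675 -0.00032661  0.00080381 -0.00024909] 0.055493666862047555
the job is handed in; nothing more can be done
None
```

The clamp lever is parked over the black dot and the meter is held above its nest. I handed the job in at about 14 s with the meter still in the gripper; no verdict was reported.

I gripped the lever's red handle, swung it through its arc to the tape and let go. Then I gripped the meter across its middle with 45 N and lifted it straight up.

Last checks:
- **Lever:** after release the handle measured (0.520, 0.020) against the dot at (0.5195, 0.018), about 2 mm apart. It kept the same place in later scene pictures.
- **Meter height and level:** the underside is about 99.5 mm above the plate, and the top slopes about 0.005 rad.
- **Meter position:** I took the meter's centre from the tool pose. It is within a few mm of the window in plan and turned less than 0.01 rad from the fixture.
- **Grip:** the finger gap is 55.5 mm with about 3.4 N of weight on the wrist, and the joints are at rest.
- **Bystanders:** the spare meter, front frame and screwdriver look unmoved in the final picture; I did not measure them.

**Disagreement:** a rough colour-mask reading of the handle from the scene camera came out about 13 mm from the dot. The mask misses the shaded lower half of the handle. The same camera's depth points and the handle's projected position both agree with the wrist camera to within about 6 mm.

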